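Replace the worn shaft of the bench winder's pulley hub

ROBOT

A 6-joint arm with a two-finger parallel gripper is mounted at the origin on a cart in front of the work surface, level with it; the furniture and walls round the work are solid. World frame = base frame: x ahead of the robot, y to its left, z up, the work surface at z = 0. Lengths are in m, angles in degrees, forces in N, time in s.
With the tool pointing down it reaches from about 0.35 to 0.95 m from the base axis. Payload 17.4 kg.
Tool frame: the origin (TCP) lies midway between the tips of the shut fingers; the grasp point (between the pads) lies 19 mm behind it; x points along the fingers, y is the direction in which the jaws open and shut, and the axes are right-handed (so a half turn about x gives the same grasp; the last joint's range is limited). The gripper opens to 93 mm and grips with 3 to 60 N. Pads are 15 mm wide; open, the fingers measure 128 mm over their backs; the gripper's body (75 mm by 188 mm) begins 65 mm behind the grasp point.
Start: joints at [66.475, 6.646, 82.598, -0, 90.757, -2.166], TCP at [0.246, 0.629, 0.219] pointing down, gripper open.
Joint ranges: [-162.19, 162.19], [-47.58, 125.68], [4.15, 143.07], [-65.23, 245.23], [0.69, 171.88], [-170.13, 170.13]. Speed limits (degrees/s): [108.29, 108.29, 127.2, 180, 180, 180].

INTERFACE

Orientations are given as a 3x3 rotation matrix whose columns are the frame's x, y, z axes.
In Python, from plant import robot, optics, order gives the robot as it stands. The module is installed in compiled form; this text tells all that it offers.
- The arm moves only by the tool move_arm, never from a script. Its argument "moves" is a list of rows, each an object with "offset": the shift along the tool's x, y, z in mm, a list of three; "delta_rot": the turn, a rotation vector about the tool's x, y, z in degrees, a list of three; "claw": the gripper's target within -1 to 1 (shut at 1, half-way at 0, fully open at -1). A call has 1 to 12 rows; each row shifts and turns the commanded pose from where the row before left it, along the tool's axes as they then stand; what a row does not reach is not made up. A row lasts 1/12 s, in which the tool goes at most 41.7 mm and 7.16 degrees, less where a joint would pass 70% of its speed; a pose out of reach is approached as far as the arm can. A call is refused whole if a number of a shift passes 41.7 or a number of a turn 7.16, either way. A call with a gripper value outside its range is refused whole. The fingers move at their own pace and stop on an object; the grip force is fixed at half the most. Time passes only in rows, so rows that do not move let the fingers close. It gives the time, the measured TCP pose, the force and the opening at its end, in the units of the state.
- robot.state(): the state, without advancing time (a new reading comes with each control period).
- optics.get_image(name): name is "scene" or "side" or "wrist"; returns a dict with "img" (400x640x3 uint8, blue, green, red), "camera_matrix" (3x3 intrinsics, pixels), "dist" ([k1, k2, p1, p2, k3] as OpenCV has them; the pictures are not rectified), "R" (3x3) and "t" (3): a world point X has camera coordinates R X + t; the wrist camera has in their place "tool_from_camera" (4x4, takes a point from camera to tool coordinates, whose origin is the TCP and whose axes are the tool frame's). Camera axes: x right, y down, z forward; pixel columns grow to the right and rows downward; lengths in m; the calibration is good to about 2 mm. A picture is of the moment at which its call begins: read the wrist's pose just before it. There is no depth.
- order.finish_job(): hands the job in, once; it reports no verdict.
Trained networks look in a picture, given as the dict that the camera call returned (one of the last four; its "shot" number tells which), for a name from the list of things; names that differ only in an ending like _2 or _b are one class to them, and where a whole thing is asked for, a point or a joint stands for the part that bears it (a point fixed in the world has none). Each returns a list of dicts, best first, with "score" (0 to 1); they miss things now and then, are a little off and sometimes report something else, mostly with a low value. They report only what shows in the picture. A call takes as long as a camera call.
- optics.masks_of(picture, label): "mask" (400x640 bool, what is visible of it) and "rect" ([left, top, right, bottom] in pixels, round what is visible of it).
- optics.place_of(picture, label): "xy" ([column, row] in pixels: a listed point, or the origin of a listed thing).
The state is a dict: "time": time; "joint_positions": joint angles; "qd": joint speeds; "joint_efforts": joint torques, N m; "tool_pos": TCP position; "eef_rot": TCP orientation; "force": force on the tool from outside, world axes, zero at the start; "wrist_torque": the same for the moment, N m; "opening": opening from 0.0 (shut) to 1.0 (fully open).
Only numpy, scipy, OpenCV 4.12 (cv2) and the standard library are available. Lean on these libraries where they do the work, as an engineer would, in place of code of your own. Each camera call takes 0.05 s, during which the arm holds its last target.

TASK

The keyless worn shaft standing in the pulley hub is scrap: pull it out and drop it in the plywood crate, then take the shaft with the key from the wooden rack, put its nose into the hub and turn it until the key slips into the keyway, and push it fully home against the spring at the bottom of the bore, collar down on the hub. Leave the keyless spindle in the rack and the other things on the table where they are. Finish while still gripping the shaft by its head and holding it pressed home: the spring lifts it again if you let go.

Things in the scene. Friction and masses are not known exactly. Their poses are not given: they have to be found in the camera images.
- pulley_hub: Belt pulley with a steel hub, axis upright, fixed to the table on a round grey base, 124 mm diameter. Origin on the axis at table height, z up. Pulley 96 mm diameter, 14 to 36 mm high; above it the hub, 50 mm diameter, to its flat top face at 60 mm. From that face goes down a bore with one open keyway along the hub's own -x side. At the bottom of the bore lies a sprung brass pad.
- hub_mouth (a point): Centre of the bore's mouth, on the axis in the hub's top face, 60 mm above the table; axes as pulley_hub. Bore 22.6 mm diameter; keyway 10.4 mm wide, reaching out to 16 mm from the axis on the -x side, over the full depth. A short dark line on the face marks the keyway, beyond its outer end.
- thrust_pad (a joint): Travel of the sprung brass pad in the bore, m: 0 = up (its top is 32 mm below the hub's face), 0.008 = fully down (40 mm below it, where a shaft's collar meets the hub's face). Its spring pushes up with 3.6 N at 0, rising to 7.2 N at 0.008, and carries the weight of a shaft.
- worn_shaft: Scrap steel shaft, same sizes as keyed_shaft but without a key. Origin at the centre of its lower end, z up to the head. At the start it stands loose and upright in the hub on the raised pad, its lower end 28 mm above the table, its collar 8 mm above the hub's face; it comes out straight up.
- worn_shaft_mid (a point): Middle of the worn shaft, on its axis 46 mm above its lower end.
- keyed_shaft: Steel shaft, 0.12 to 0.25 kg, upright in one of the rack's holes, lower end 16 mm above the table. Origin: centre of its lower end, z up to the head. Body 20 mm diameter, z 0 to 40 mm (lowest 3 mm tapered to 14), collar 34 mm diameter, z 40 to 46, round grip head 26 mm diameter, z 46 to 92. One key on its own -x side: 8 mm wide, out to 14.5 mm from the axis, z 16 to 38.
- keyed_shaft_grip (a point): Middle of the grip head, on the axis 70 mm above the lower end. A thin line on the head's top lies over the key. The plain nose enters the bore first; the key then rests on the hub's face (lower end 16 mm below it) until it is over the keyway. Home, collar down: lower end 40 mm below the face.
- plain_spindle: Spindle with the same body and collar but no key, a thinner head (18 mm diameter) and 104 mm long; stands in the rack's other hole. Origin at the centre of its lower end. To be left there.
- rack: Light wooden block fixed to the table, 72 (x) x 180 (y) x 30 mm high, with two holes 14 mm deep and 22 mm diameter at 55 mm to either side of its centre along its own y. Origin at the centre of its underside.
- crate: Open plywood crate fixed to the table, 140 (x) x 180 (y) x 55 mm high, walls and floor 6 mm thick. Origin at the centre of its underside, z up.
- spool: Bystander: wooden thread spool, 36 mm diameter, 46 high; origin at the centre of its underside. To be left alone.
- rubber: Bystander: eraser, 39x45x13 mm; origin at the centre of its underside. To be left alone.
- tape_roll: Bystander: roll of linen tape, 73 mm diameter, 19 high; origin at the centre of its underside. To be left alone.
- wax: Bystander: round cake of beeswax, 44 mm diameter, 16 high; origin at the centre of its underside. To be left alone.
- weight: Bystander: turned brass weight, 46 mm diameter, 67 high; origin at the centre of its underside. To be left alone.
- eyeglass: Bystander: black loupe, 40 mm diameter, 37 high; origin at the centre of its underside. To be left alone.

How it is judged (in metres and radians):
On the way, in this order (a step that is already met when the one before it is completed fails the run):
1. the worn shaft lies in the crate, released (x of worn_shaft_mid in the frame of crate between -0.066 and 0.066 m and y of worn_shaft_mid in the frame of crate between -0.086 and 0.086 m and z of worn_shaft_mid in the frame of crate below 0.065 m and contact force between the fingers and worn_shaft below 0.1 N and linear speed of worn_shaft below 0.05 m/s), for 0.2 s.
2. the keyed shaft's key is in the keyway (lower end more than 22 mm below the hub's face) (z of keyed_shaft in the frame of hub_mouth below -0.022 m and horizontal distance between keyed_shaft and hub_mouth below 0.004 m and angle between the x axis of keyed_shaft and the x axis of pulley_hub, either way round below 0.25 rad), for 0.1 s.
At the end, for the whole second after the job is handed in: Worn shaft in the crate, released, at rest. Keyed shaft upright in the hub, key in keyway, pressed home to within 2.5 mm (pad down more than 5.5 mm), still, gripped by its head between the fingers. Plain spindle upright in its rack hole, moved under 15 mm (all of step 1 and z of keyed_shaft in the frame of hub_mouth below -0.0375 m and horizontal distance between keyed_shaft and hub_mouth below 0.004 m and angle between the x axis of keyed_shaft and the x axis of pulley_hub, either way round below 0.25 rad and angle between keyed_shaft's own z axis and vertical below 0.1 rad and value of joint thrust_pad above 0.0055 m and contact force between the fingers and keyed_shaft above 2 N and distance between the grasp point and keyed_shaft_grip below 0.034 m and linear speed of keyed_shaft below 0.02 m/s and angle between plain_spindle's own z axis and vertical below 0.15 rad and distance of plain_spindle from where it was at the start of the episode below 0.015 m); the arm keeps its last pose, push and grip.
It fails at once if the plain spindle was taken out of the rack or shifted by more than 15 mm (distance of plain_spindle from where it was at the start of the episode above 0.015 m).
It fails at once if a bystander was moved by more than 30 mm (distance of any of spool, rubber, tape_roll, wax, weight, eyeglass from where it was at the start of the episode above 0.03 m).
It also fails if it takes over 64 s, if anything falls off the work surface, if the arm or the gripper's body presses on something with over 40 N, if the wrist force passes 120 N, or if a joint passes its speed limit or range.

## Working session

There is one attempt and no reset: what is moved stays moved. The work goes in short steps, Python scripts to look and compute and a tool call to move; the robot and the scene stay as the last step left them, time stands still between calls to the robot, and variables do not carry over. Pictures are saved under pics/ and viewed, and the job is handed in when it is done.

Besides the shell and the picture viewer there is one more tool, called after ">>>" as a command line: name --argument value ..., lists and objects as JSON in quotes. move_arm: Moves the arm, as the interface text tells. Its arguments: {"type":"object","properties":{"moves":{"type":"array"}},"required":["moves"]}

```bash
mkdir -p pics
python3 - <<'E'
from plant import robot, optics, order
import cv2
s=robot.state()
print(s)
for n in ["scene","side","wrist"]:
    p=optics.get_image(n); cv2.imwrite(f"pics/{n}0.png",p["img"])
    print(n,p["camera_matrix"].tolist(),p["dist"],p.get("R"),p.get("t"),p.get("tool_from_camera"))
E
```

```text
{'time': 0.0, 'joint_positions': array([ 6.64769522e+01,  6.67362427e+00,  8.26364023e+01, -3.22150902e-04,
        9.07555294e+01, -2.16419829e+00]), 'qd': array([-0.07666562, -0.10700332,  0.03557154, -0.02078036, -0.01491735,
        0.01312001]), 'joint_efforts': array([-6.01722695e-05, -7.21261239e+01, -6.22607160e+01,  7.79298088e-02,
        2.37934745e-02, -1.70623148e-04]), 'tool_pos': array([0.24575089, 0.62845383, 0.21790395]), 'eef_rot': array([[-4.51502487e-04,  3.64207803e-01,  9.31317600e-01],
       [-1.05132974e-03,  9.31317007e-01, -3.64208081e-01],
       [-9.99999345e-01, -1.14356275e-03, -3.75894486e-05]]), 'force': array([-0.28700444, -0.17869393,  0.15636918]), 'wrist_torque': array([-0.04022193, -0.03060318, -0.04603247]), 'opening': 0.9999059772729515}
scene [[448.2729060687538, 0.0, 321.48661573452284], [0.0, 448.2729060687538, 191.31799914749098], [0.0, 0.0, 1.0]] [0.00079702 0.         0.         0.         0.        ] [[ 0.81683133 -0.57682779  0.007502  ]
 [-0.42774675 -0.61434457 -0.66303354]
 [ 0.38706498  0.53837761 -0.7485521 ]] [-0.46591584  0.26829343  1.01867882] None
side [[428.2604078340437, 0.0, 327.1032044991515], [0.0, 428.2604078340437, 193.32649301387193], [0.0, 0.0, 1.0]] [-0.00160232  0.          0.          0.          0.        ] [[ 0.87508879 -0.48343427 -0.02260346]
 [-0.32564939 -0.55363852 -0.7664443 ]
 [ 0.3580113   0.67806761 -0.64191294]] [-0.49554948  0.21989488  0.90764398] None
wrist [[328.1479415559564, 0.0, 319.2795942773031], [0.0, 328.1479415559564, 201.15628378990056], [0.0, 0.0, 1.0]] [-0.03216831  0.          0.          0.          0.        ] None None [[-5.20651902e-04 -2.66260552e-01  9.63900953e-01 -1.66779871e-01]
 [ 9.99999761e-01 -5.77211589e-04  3.80706233e-04  4.92247352e-04]
 [ 4.55007749e-04  9.63900921e-01  2.66260789e-01 -7.50566571e-02]
 [ 0.00000000e+00  0.00000000e+00  0.00000000e+00  1.00000000e+00]]
```

View pics/scene0.png

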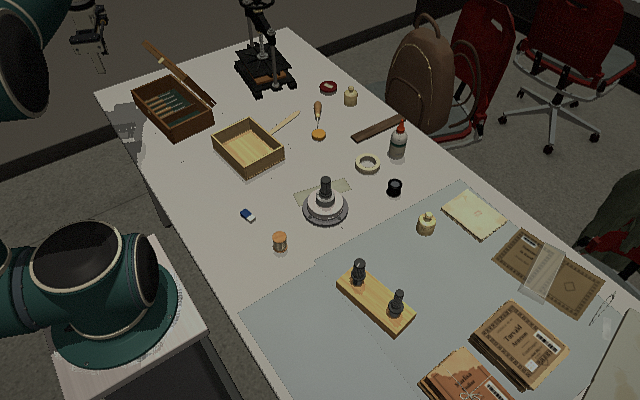

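View pics/side0.png

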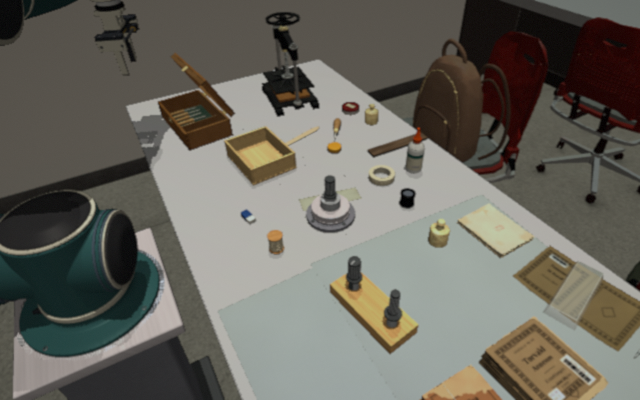

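View pics/wrist0.png

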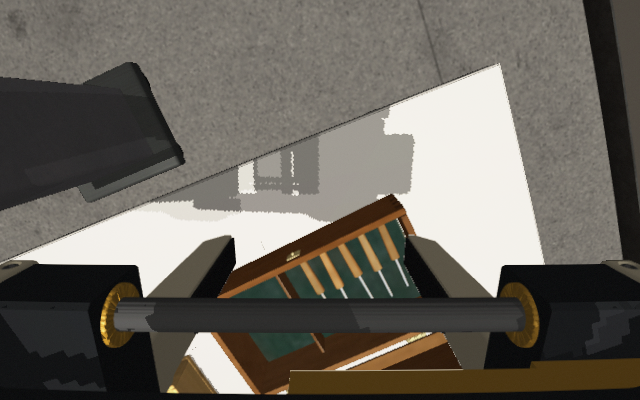

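The hub with the worn shaft is at about scene (325,200), the crate at (248,147) and the rack at (375,297) with two shafts. Next: locate them with the networks in both fixed views.

```bash
cat > h.py <<'E'
from plant import robot, optics, order
import numpy as np, cv2
from scipy.optimize import least_squares
def cam(p, s=None):
    K=np.array(p["camera_matrix"]);d=np.array(p["dist"])
    if "R" in p and p["R"] is not None: return K,d,np.array(p["R"]),np.array(p["t"])
    T=np.eye(4);T[:3,:3]=s["eef_rot"];T[:3,3]=s["tool_pos"]
    M=np.linalg.inv(T@np.array(p["tool_from_camera"]))
    return K,d,M[:3,:3],M[:3,3]
def proj(c,X):
    K,d,R,t=c
    return cv2.projectPoints(np.atleast_2d(np.asarray(X,float)),cv2.Rodrigues(R)[0],t,K,d)[0][:,0]
def ray(c,uv):
    K,d,R,t=c
    n=cv2.undistortPoints(np.array([[uv]],float),K,d)[0,0]
    return -R.T@t, R.T@np.array([n[0],n[1],1.])
def onz(c,uv,z):
    o,v=ray(c,uv); return o+v*(z-o[2])/v[2]
def tri(obs):
    A=[];b=[]
    for c,uv in obs:
        o,v=ray(c,uv);v/=np.linalg.norm(v);P=np.eye(3)-np.outer(v,v);A.append(P);b.append(P@o)
    X=np.linalg.lstsq(np.vstack(A),np.hstack(b),rcond=None)[0]
    e=max(np.linalg.norm(proj(c,X)[0]-uv) for c,uv in obs)
    return X,e
E
python3 - <<'E'
from h import *
P={n:optics.get_image(n) for n in["scene","side"]}
C={n:cam(P[n]) for n in P}
for l in ["pulley_hub","hub_mouth","worn_shaft","worn_shaft_mid","keyed_shaft","keyed_shaft_grip","plain_spindle","rack","crate","spool","rubber","tape_roll","wax","weight","eyeglass"]:
    r={n:optics.place_of(P[n],l) for n in P}
    for n in P: print(l,n,[(np.round(x["xy"],1).tolist(),round(x["score"],2)) for x in r[n]][:3])
    if all(r.values()):
        X,e=tri([(C[n],np.array(r[n][0]["xy"])) for n in P]); print("   ",X.round(4),round(e,2))
for n in P: 
    i=P[n]["img"][230:360,310:450]; cv2.imwrite(f"pics/{n}_rack.png",cv2.resize(i,None,fx=4,fy=4,interpolation=cv2.INTER_CUBIC))
E
```

```text
pulley_hub scene [([322.8, 209.7], 0.72), ([323.9, 195.1], 0.37)]
pulley_hub side [([331.3, 211.3], 0.61)]
    [ 0.5469 -0.0473  0.0272] 2.36
hub_mouth scene [([325.3, 191.4], 0.62)]
hub_mouth side [([330.8, 197.4], 0.96)]
    [ 0.5789 -0.0022  0.0307] 0.94
worn_shaft scene [([323.0, 204.8], 0.73)]
worn_shaft side [([330.1, 206.9], 0.81), ([327.0, 197.2], 0.71), ([353.7, 290.9], 0.62)]
    [ 0.5501 -0.0401  0.0362] 1.4
worn_shaft_mid scene [([324.4, 192.4], 0.61)]
worn_shaft_mid side [([330.4, 191.0], 0.68), ([262.0, 157.8], 0.21)]
    [ 0.5485 -0.0472  0.093 ] 1.33
keyed_shaft scene [([354.0, 285.9], 0.66)]
keyed_shaft side [([351.4, 290.9], 0.76)]
    [ 0.4751 -0.268   0.0141] 0.53
keyed_shaft_grip scene [([323.1, 191.4], 0.55), ([362.1, 268.6], 0.54), ([363.7, 164.1], 0.41)]
keyed_shaft_grip side [([357.8, 268.4], 0.85)]
    [-0.0174 -0.9215  1.165 ] 116.76
plain_spindle scene [([391.0, 316.1], 0.8)]
plain_spindle side [([390.0, 330.3], 0.91), ([356.4, 266.0], 0.61)]
    [ 0.5106 -0.3631 -0.0262] 0.58
rack scene [([373.8, 298.8], 0.77)]
rack side [([371.5, 310.7], 0.72)]
    [ 0.5
[... 208 characters left out ...]
[ 0.386  -0.0924  0.0402] 0.68
rubber scene [([248.4, 219.2], 0.64)]
rubber side [([331.3, 197.1], 0.52), ([248.2, 215.7], 0.49), ([331.6, 204.3], 0.28)]
    [ 0.2869 -0.3744  0.4726] 80.37
tape_roll scene [([363.9, 165.0], 0.91), ([374.4, 302.6], 0.19)]
tape_roll side [([379.9, 180.1], 0.84)]
    [ 0.7894  0.0794 -0.054 ] 0.18
wax scene [([317.4, 136.7], 0.51), ([326.8, 191.3], 0.39)]
wax side [([331.8, 149.5], 0.68)]
    [0.7019 0.2116 0.0105] 0.75
weight scene [([423.8, 231.2], 0.7)]
weight side [([433.5, 242.4], 0.73)]
    [ 0.7122 -0.2479  0.0185] 1.44
eyeglass scene [([389.8, 192.2], 0.59)]
eyeglass side [([407.1, 205.0], 0.7), ([276.7, 247.2], 0.51)]
    [ 0.7809 -0.058  -0.0469] 1.28
```

View pics/scene_rack.png

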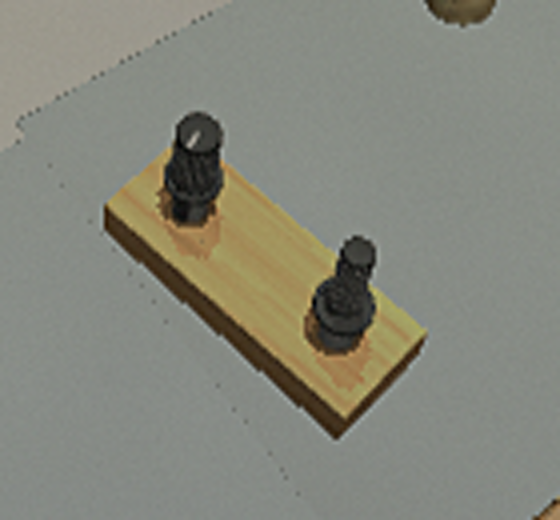

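View pics/side_rack.png

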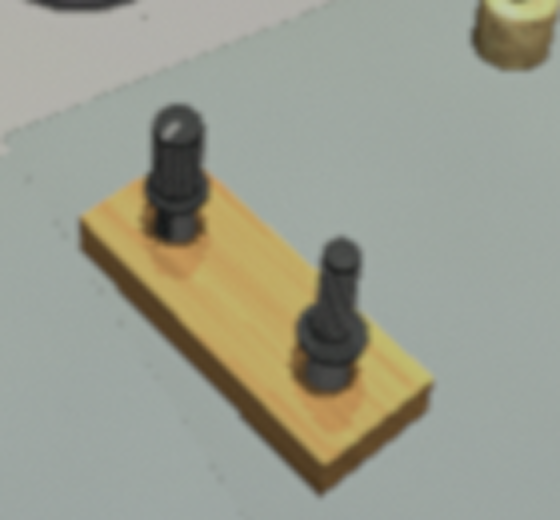

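Run:
```python
from h import *
P={n:optics.get_image(n) for n in["scene","side"]}
Q={"scene":dict(hub=((322.8,209.7),0),mid=((324.4,192.4),.074),ks=((354,285.9),.016),ksg=((362.1,268.6),.086),ps=((391,316.1),.016),rack=((373.8,298.8),0),crate=((248.9,153.2),0),spool=((282,245.8),0),weight=((423.8,231.2),0),rub=((248.4,219.2),0),eye=((389.8,192.2),0),wax=((317.4,136.7),0)),
"side":dict(hub=((331.3,211.3),0),mid=((330.4,191),.074),ks=((351.4,290.9),.016),ksg=((357.8,268.4),.086),ps=((390,330.3),.016),rack=((371.5,310.7),0),crate=((260.9,156.1),0),spool=((275.6,245),0),weight=((433.5,242.4),0),rub=((248.2,215.7),0),eye=((407.1,205),0),wax=((331.8,149.5),0))}
for k in Q["scene"]: print(k,*[onz(cam(P[n]),*Q[n][k]).round(3)[:2] for n in P])
```

```text
hub [ 0.554 -0.03 ] [ 0.568 -0.02 ]
mid [ 0.555 -0.034] [ 0.563 -0.026]
ks [ 0.473 -0.269] [ 0.475 -0.269]
ksg [ 0.486 -0.274] [ 0.486 -0.274]
ps [ 0.494 -0.376] [ 0.491 -0.384]
rack [ 0.496 -0.315] [ 0.492 -0.321]
crate [0.497 0.279] [0.505 0.303]
spool [ 0.4   -0.067] [ 0.396 -0.056]
weight [ 0.728 -0.24 ] [ 0.722 -0.236]
rub [0.372 0.057] [0.377 0.073]
eye [ 0.745 -0.086] [ 0.749 -0.098]
wax [0.711 0.222] [0.707 0.224]
```

The head with the light line (scene ~(358,263)) is the keyed shaft. The spindle is the near-right one. I'll move the wrist camera over the hub.

>>> move_arm --moves '[{"offset": [-10, -28, 28], "delta_rot": [0, 0, 0], "claw": -1}, {"offset": [-10, -28, 28], "delta_rot": [0, 0, 0], "claw": -1}, {"offset": [-5, -28, 28], "delta_rot": [0, 0, 0], "claw": -1}, {"offset": [-5, -28, 28], "delta_rot": [0, 0, 0], "claw": -1}, {"offset": [0, -28, 28], "delta_rot": [0, 0, 0], "claw": -1}, {"offset": [0, -28, 28], "delta_rot": [0, 0, 0], "claw": -1}, {"offset": [0, -28, 28], "delta_rot": [0, 0, 0], "claw": -1}, {"offset": [0, -28, 28], "delta_rot": [0, 0, 0], "claw": -1}, {"offset": [0, -28, 28], "delta_rot": [0, 0, 0], "claw": -1}, {"offset": [0, -28, 28], "delta_rot": [0, 0, 0], "claw": -1}, {"offset": [0, -28, 28], "delta_rot": [0, 0, 0], "claw": -1}, {"offset": [0, -28, 28], "delta_rot": [0, 0, 0], "claw": -1}]'

```text
time: 2.85
tool_pos: [0.4366, 0.1915, 0.249]
eef_rot: [[0.001, 0.364, 0.931], [0.0, 0.931, -0.364], [-1.0, 0.001, 0.001]]
force: [0.4, 1.5, -0.0]
opening: 1.003
```

>>> move_arm --moves '[{"offset": [0, -28, 28], "delta_rot": [0, 0, 0], "claw": -1}, {"offset": [0, -28, 28], "delta_rot": [0, 0, 0], "claw": -1}, {"offset": [0, -28, 28], "delta_rot": [0, 0, 0], "claw": -1}, {"offset": [0, -28, 28], "delta_rot": [0, 0, 0], "claw": -1}, {"offset": [0, -28, 28], "delta_rot": [0, 0, 0], "claw": -1}, {"offset": [0, -28, 28], "delta_rot": [0, 0, 0], "claw": -1}, {"offset": [0, 0, 0], "delta_rot": [0, 0, 0], "claw": -1}, {"offset": [0, 0, 0], "delta_rot": [0, 0, 0], "claw": -1}]'

```text
time: 3.52
tool_pos: [0.5319, -0.0259, 0.2483]
eef_rot: [[-0.001, 0.367, 0.93], [0.0, 0.93, -0.367], [-1.0, -0.0, -0.001]]
force: [-0.3, -0.3, 0.6]
opening: 1.0
```

```bash
cat >> h.py <<'E'
def wshot(tag):
    s=robot.state(); p=optics.get_image("wrist"); c=cam(p,s)
    cv2.imwrite(f"pics/{tag}.png",p["img"])
    np.savez(f"{tag}.npz",K=c[0],d=c[1],R=c[2],t=c[3])
    print(tag,"t",s["time"],"pos",s["tool_pos"].round(4),"q",s["joint_positions"].round(1),"F",s["force"].round(1),"op",round(s["opening"],3))
    return s,p,c
def ld(tag):
    z=np.load(f"{tag}.npz"); return z["K"],z["d"],z["R"],z["t"]
E
python3 - <<'E'
from h import *
s,p,c=wshot("w1")
for l in ["pulley_hub","hub_mouth","worn_shaft","worn_shaft_mid","spool","rubber"]:
    print(l,[(np.round(x["xy"],1).tolist(),round(x["score"],2)) for x in optics.place_of(p,l)][:3])
E
```

```text
w1 t 3.5167 pos [ 0.5319 -0.0259  0.2483] q [ -5.5 -11.6  97.5   0.   94.1 -74. ] F [-0.3 -0.3  0.6] op 1.0
pulley_hub [([321.8, 193.4], 0.58)]
hub_mouth [([323.3, 200.9], 0.65)]
worn_shaft [([322.8, 197.3], 0.91)]
worn_shaft_mid [([321.8, 205.6], 0.67)]
spool [([242.1, 75.2], 0.92)]
rubber [([345.5, 15.2], 0.75), ([246.6, 73.1], 0.47), ([536.0, 231.8], 0.39)]
```

View pics/w1.png

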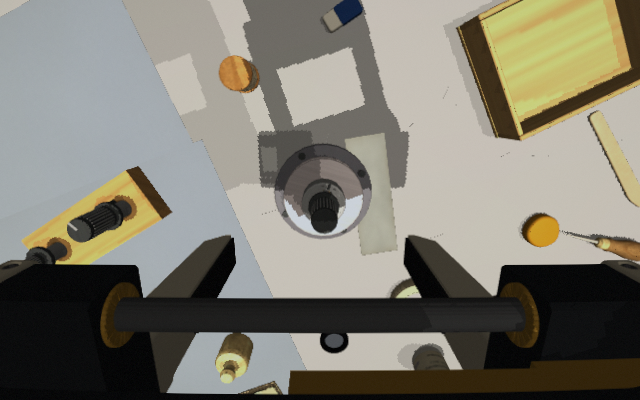

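Run:
```python
import cv2
i=cv2.imread("pics/w1.png")
cv2.imwrite("pics/w1h.png",cv2.resize(i[140:245,265:380],None,fx=5,fy=5,interpolation=cv2.INTER_CUBIC))
cv2.imwrite("pics/w1k.png",cv2.resize(i[160:260,20:160],None,fx=5,fy=5,interpolation=cv2.INTER_CUBIC))
```

```text
(no output)
```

View pics/w1h.png

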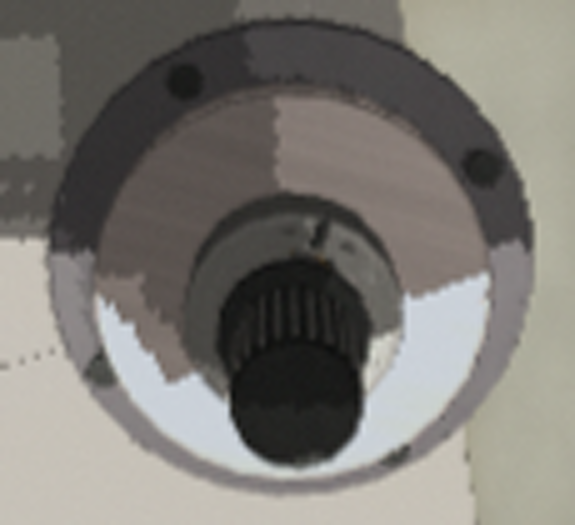

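View pics/w1k.png

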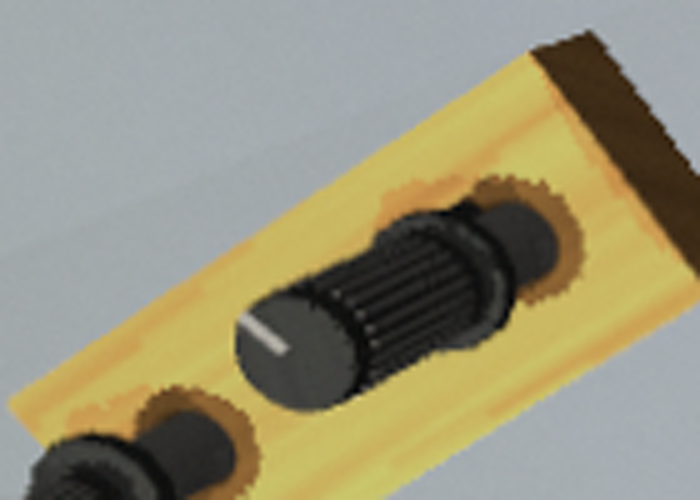

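Run:
```python
from h import *
c=ld("w1")
def f(o,u,v): return (o[0]+u/5,o[1]+v/5)
H=(265,140);Kc=(20,160)
t=onz(c,f(H,296,402),.12);print("worn top",t)
for z in(0.005,.01,.014): print("base c",z,onz(c,f(H,291,256),z))
L=onz(c,f(H,185,300),.06);R=onz(c,f(H,403,300),.06);print("face",L,R,np.linalg.norm(L-R),(L+R)/2)
for uv in[(327,218),(316,248)]:
    m=onz(c,f(H,*uv),.06);print("mark",m,np.degrees(np.arctan2(*(m-t)[[1,0]])),np.linalg.norm((m-t)[:2]))
k=onz(c,f(Kc,298,350),.108);print("keyed top",k)
a=onz(c,f(Kc,240,318),.108);b=onz(c,f(Kc,285,350),.108)
print(np.degrees(np.arctan2(*(a-k)[[1,0]])),np.degrees(np.arctan2(*(a-b)[[1,0]])),np.linalg.norm(a-k),np.linalg.norm(b-k))
```

```text
worn top [ 0.55737786 -0.0302892   0.12      ]
base c 0.005 [ 0.55703472 -0.0297079   0.005     ]
base c 0.01 [ 0.55588133 -0.02932008  0.01      ]
base c 0.014 [ 0.55495863 -0.02900983  0.014     ]
face [ 0.54506061 -0.05125369  0.06      ] [ 0.56303661 -0.00577515  0.06      ] 0.04890229165861054 [ 0.55404861 -0.02851442  0.06      ]
mark [ 0.53922079 -0.01487987  0.06      ] 139.67979473080743 0.023814427604775572
mark [ 0.54468674 -0.01960471  0.06      ] 139.90641198029968 0.016589849458211018
keyed top [ 0.48004892 -0.26589856  0.108     ]
-143.85301267572407 -151.8725665215677 0.012761560715372723 0.0027374224981782493
```

The hub axis is at about (0.557,-0.030), the keyway mark points to ≈140°, and the key line to ≈-148°. I'll centre over the worn shaft, go partway down and take a second view.

>>> move_arm --moves '[{"offset": [20, 3, 12], "delta_rot": [0, 0, 0], "claw": -1}, {"offset": [25, 2.5, 13], "delta_rot": [0, 0, 0], "claw": -1}, {"offset": [0, 0, 0], "delta_rot": [0, 0, 0], "claw": -1}, {"offset": [0, 0, 0], "delta_rot": [0, 0, 0], "claw": -1}]'

```text
time: 4.2
tool_pos: [0.5564, -0.0278, 0.2028]
eef_rot: [[-0.003, 0.364, 0.932], [0.0, 0.932, -0.364], [-1.0, -0.001, -0.003]]
force: [-0.9, 1.1, 0.6]
opening: 1.0
```

Run:
```python
from h import *
s,p,c=wshot("w2")
i=p["img"]
cv2.imwrite("pics/w2h.png",cv2.resize(i[110:270,240:400],None,fx=4,fy=4,interpolation=cv2.INTER_CUBIC))
for l in ["pulley_hub","hub_mouth","worn_shaft","worn_shaft_mid","keyed_shaft_grip"]:
    r=optics.place_of(p,l);print(l,[(np.round(x["xy"],1).tolist(),round(x["score"],2)) for x in r][:3])
```

```text
w2 t 4.2 pos [ 0.5564 -0.0278  0.2028] q [ -5.5  -7.8  98.4   0.   89.5 -74.2] F [-0.9  1.1  0.6] op 1.0
pulley_hub [([318.5, 182.8], 0.7)]
hub_mouth [([314.5, 193.2], 0.69)]
worn_shaft [([314.5, 187.0], 0.59)]
worn_shaft_mid [([315.5, 196.1], 0.76)]
keyed_shaft_grip [([48.8, 214.2], 0.68), ([418.1, 305.4], 0.4)]
```

View pics/w2h.png

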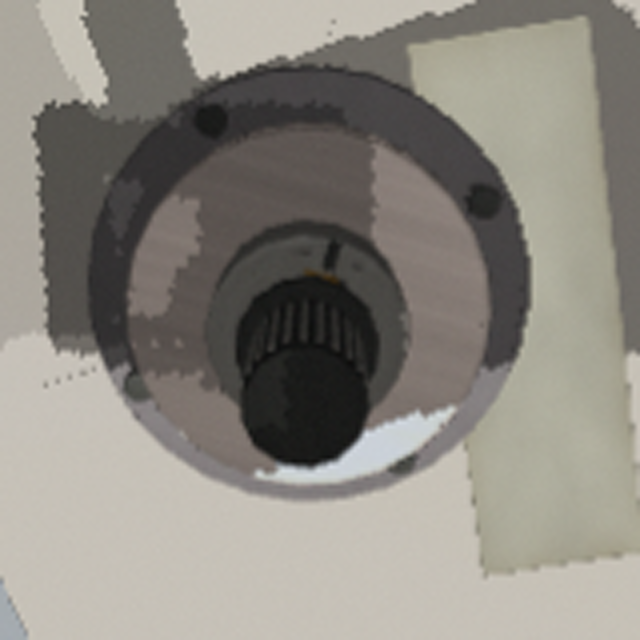

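Run:
```python
from h import *
a,b=ld("w1"),ld("w2")
print(tri([(a,np.array([324.2,220.4])),(b,np.array([316.3,211.3]))]))
print("base",tri([(a,np.array([323.2,191.2])),(b,np.array([317.5,180.8]))]))
t=onz(b,(316.3,211.3),.12);print(t, onz(b,(317.5,180.8),.008))
for uv in[(337,240),(329,265)]:
    m=onz(b,(240+uv[0]/4,110+uv[1]/4),.06);print(m,np.degrees(np.arctan2(*(m-t)[[1,0]])),np.linalg.norm((m-t)[:2]))
print(onz(b,(48.8,214.2),.086))
```

```text
(array([ 0.55926444, -0.03094329,  0.11414848]), np.float64(0.015048701953070393))
base (array([ 0.55663877, -0.02953622,  0.00669738]), np.float64(0.03552239502165224))
[ 0.5576157  -0.03024845  0.12      ] [ 0.55638495 -0.02939066  0.008     ]
[ 0.53898408 -0.01533991  0.06      ] 141.33410765901573 0.023862146786202996
[ 0.54393842 -0.01931001  0.06      ] 141.34881710948903 0.017513349787357076
[ 0.47966411 -0.2667575   0.086     ]
```

Both views agree: shaft top z≈0.117 (the text says 0.120), axis (0.557,-0.030). Descend and grip.

>>> move_arm --moves '[{"offset": [35, -1.5, 1.5], "delta_rot": [0, 0, 0], "claw": -1}, {"offset": [35, 0, 0], "delta_rot": [0, 0, 0], "claw": -1}, {"offset": [30, 0, 0], "delta_rot": [0, 0, 0], "claw": -1}, {"offset": [20, 0, 0], "delta_rot": [0, 0, 0], "claw": -1}, {"offset": [0, 0, 0], "delta_rot": [0, 0, 0], "claw": -1}, {"offset": [0, 0, 0], "delta_rot": [0, 0, 0], "claw": 1}, {"offset": [0, 0, 0], "delta_rot": [0, 0, 0], "claw": 1}, {"offset": [0, 0, 0], "delta_rot": [0, 0, 0], "claw": 1}, {"offset": [0, 0, 0], "delta_rot": [0, 0, 0], "claw": 1}, {"offset": [0, 0, 0], "delta_rot": [0, 0, 0], "claw": 1}, {"offset": [0, 0, 0], "delta_rot": [0, 0, 0], "claw": 1}]'

```text
time: 5.42
tool_pos: [0.5581, -0.0303, 0.0844]
eef_rot: [[0.001, 0.364, 0.931], [-0.0, 0.931, -0.364], [-1.0, 0.0, 0.001]]
force: [0.7, -0.4, -0.1]
opening: 0.619
```

>>> move_arm --moves '[{"offset": [0, 0, 0], "delta_rot": [0, 0, 0], "claw": 1}, {"offset": [0, 0, 0], "delta_rot": [0, 0, 0], "claw": 1}, {"offset": [0, 0, 0], "delta_rot": [0, 0, 0], "claw": 1}, {"offset": [0, 0, 0], "delta_rot": [0, 0, 0], "claw": 1}, {"offset": [0, 0, 0], "delta_rot": [0, 0, 0], "claw": 1}, {"offset": [0, 0, 0], "delta_rot": [0, 0, 0], "claw": 1}, {"offset": [0, 0, 0], "delta_rot": [0, 0, 0], "claw": 1}, {"offset": [0, 0, 0], "delta_rot": [0, 0, 0], "claw": 1}]'

```text
time: 6.08
tool_pos: [0.5578, -0.0302, 0.0836]
eef_rot: [[-0.0, 0.364, 0.931], [0.0, 0.931, -0.364], [-1.0, 0.0, -0.0]]
force: [-0.4, 0.5, -0.9]
opening: 0.275
```

>>> move_arm --moves '[{"offset": [-8, 0, 0], "delta_rot": [0, 0, 0], "claw": 1}, {"offset": [-15, 0, 0], "delta_rot": [0, 0, 0], "claw": 1}, {"offset": [-25, 0, 0], "delta_rot": [0, 0, 0], "claw": 1}, {"offset": [-30, 0, 0], "delta_rot": [0, 0, 0], "claw": 1}, {"offset": [-30, 0, 0], "delta_rot": [0, 0, 0], "claw": 1}, {"offset": [0, 0, 0], "delta_rot": [0, 0, 0], "claw": 1}, {"offset": [0, 0, 0], "delta_rot": [0, 0, 0], "claw": 1}]'

```text
time: 6.67
tool_pos: [0.5584, -0.0303, 0.1938]
eef_rot: [[0.003, 0.364, 0.931], [-0.0, 0.931, -0.364], [-1.0, 0.001, 0.003]]
force: [-0.9, 0.3, -1.3]
opening: 0.275
```

Run:
```python
from h import *
s,p,c=wshot("w3")
q=optics.get_image("scene")
for n,x in(("w",p),("s",q)):
    for r in optics.masks_of(x,"crate")[:1]: print(n,r["score"],r["rect"])
    for r in optics.place_of(x,"crate")[:2]: print(n,r)
cv2.imwrite("pics/s3.png",cv2.resize(q["img"][80:260,190:400],None,fx=3.5,fy=3.3,interpolation=cv2.INTER_CUBIC))
```

```text
w3 t 6.6667 pos [ 0.5584 -0.0303  0.1938] q [ -5.7  -7.5  99.   -0.   88.4 -74.4] F [-0.9  0.3 -1.3] op 0.275
w 0.81 [480.9, 0.8, 640.0, 117.4]
w {'xy': [580.0, 15.0], 'score': 0.66}
s 0.9 [215.8, 115.5, 286.0, 181.3]
s {'xy': [250.3, 152.4], 'score': 0.82}
```

View pics/w3.png

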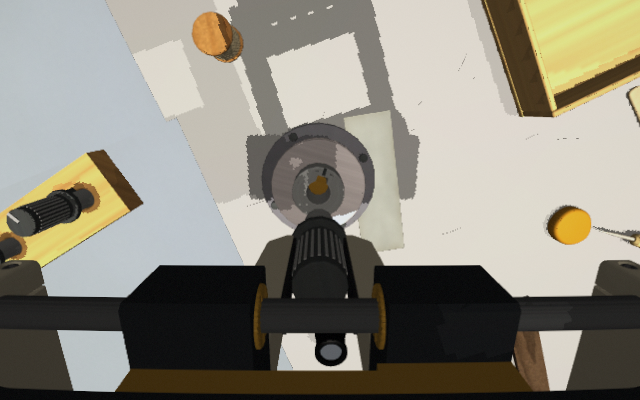

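View pics/s3.png

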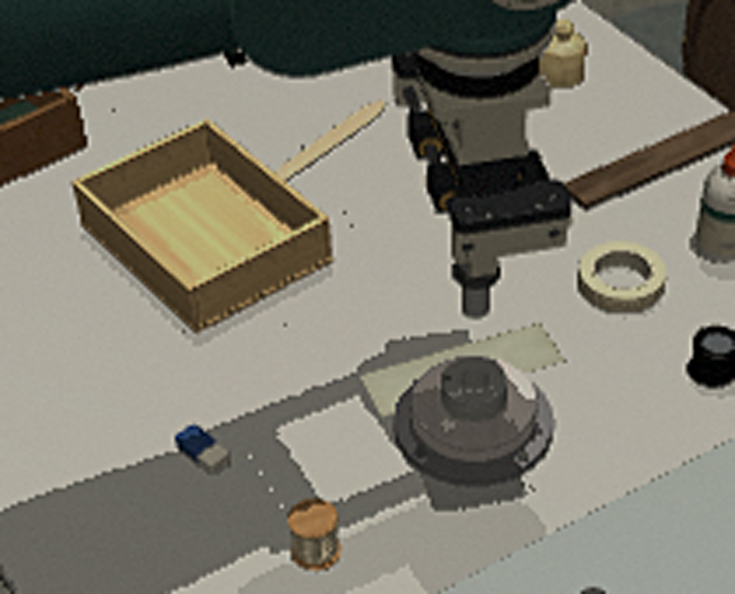

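The shaft is out and the bore is open at w3 (318,185). Crate rim corners in s3: (208,122), (77,185), (195,290), (328,218).

```bash
python3 - <<'E'
from h import *
c=cam(optics.get_image("scene"))
P=[onz(c,(190+u/3.5,80+v/3.3),.055)[:2] for u,v in[(208,122),(77,185),(195,290),(328,218)]]
for i in range(4): print(P[i].round(4),np.linalg.norm(P[i]-P[(i+1)%4]))
m=np.mean(P,0);print(m)
s=robot.state();d=m-s["tool_pos"][:2];R=s["eef_rot"];print(R[:2,1]@d,R[:2,2]@d)
E
python3 - <<'E'
import cv2
i=cv2.imread("pics/w3.png");cv2.imwrite("pics/w3h.png",cv2.resize(i[115:240,250:390],None,fx=5,fy=4.8,interpolation=cv2.INTER_CUBIC))
E
```

```text
[0.555 0.366] 0.13527389003083898
[0.4205 0.3513] 0.1742797050413744
[0.4383 0.1779] 0.13448273356495422
[0.5719 0.1932] 0.17361817409744787
[0.49643642 0.27213133]
0.25933369844113763 -0.166996110363729
```

View pics/w3h.png

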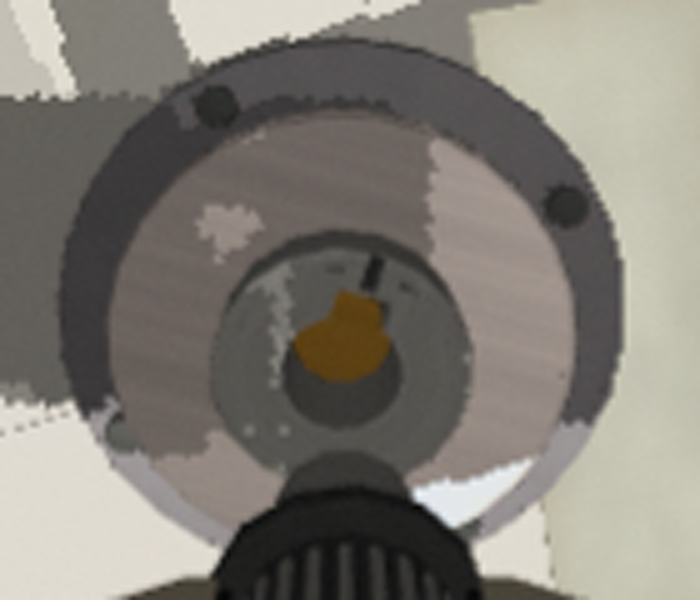

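>>> move_arm --moves '[{"offset": [0, 32.4, -20.9], "delta_rot": [0, 0, 0], "claw": 1}, {"offset": [0, 32.4, -20.9], "delta_rot": [0, 0, 0], "claw": 1}, {"offset": [0, 32.4, -20.9], "delta_rot": [0, 0, 0], "claw": 1}, {"offset": [0, 32.4, -20.9], "delta_rot": [0, 0, 0], "claw": 1}, {"offset": [0, 32.4, -20.9], "delta_rot": [0, 0, 0], "claw": 1}, {"offset": [0, 32.4, -20.9], "delta_rot": [0, 0, 0], "claw": 1}, {"offset": [0, 32.4, -20.9], "delta_rot": [0, 0, 0], "claw": 1}, {"offset": [0, 32.4, -20.9], "delta_rot": [0, 0, 0], "claw": 1}, {"offset": [30, 0, 0], "delta_rot": [0, 0, 0], "claw": 1}, {"offset": [30, 0, 0], "delta_rot": [0, 0, 0], "claw": 1}, {"offset": [0, 0, 0], "delta_rot": [0, 0, 0], "claw": 1}]'

```text
time: 7.93
tool_pos: [0.494, 0.2717, 0.1255]
eef_rot: [[-0.007, 0.363, 0.932], [-0.004, 0.932, -0.363], [-1.0, -0.006, -0.005]]
force: [0.8, 0.3, -3.2]
opening: 0.274
```

Run:
```python
from h import *
s,p,c=wshot("w4")
q=optics.get_image("side")
cv2.imwrite("pics/d4.png",cv2.resize(q["img"][60:230,180:390],None,fx=3.5,fy=3.3,interpolation=cv2.INTER_CUBIC))
```

```text
w4 t 7.9333 pos [0.494  0.2717 0.1255] q [ 26.2  -4.6 102.7  -0.   82.4 -42.5] F [ 0.8  0.3 -3.2] op 0.274
```

View pics/w4.png

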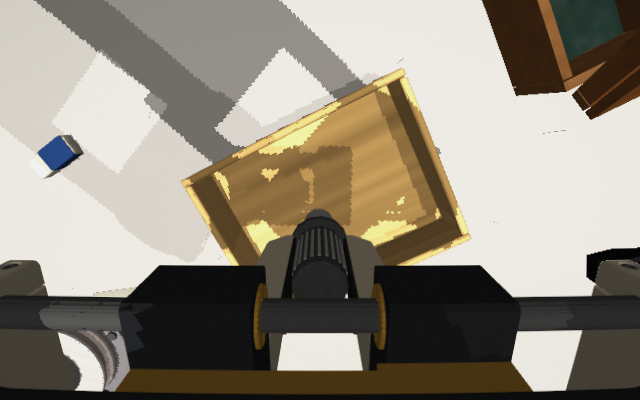

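View pics/d4.png

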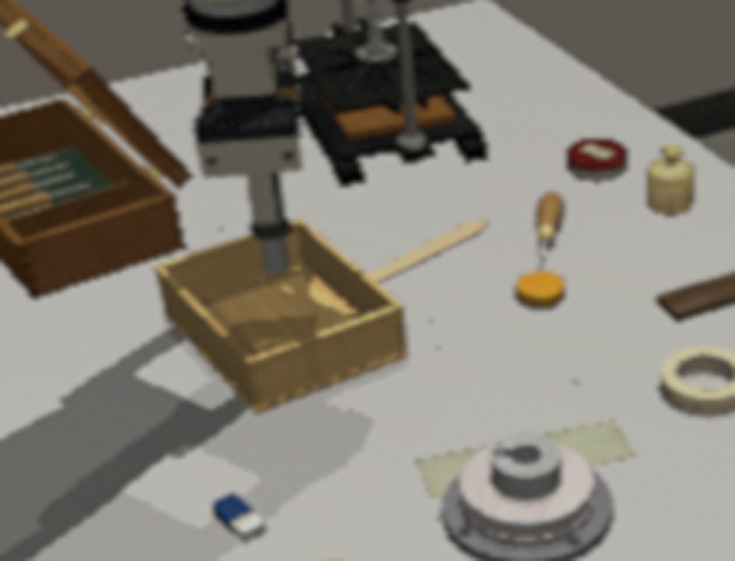

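Run:
```python
from h import *
c=ld("w4")
P=[onz(c,u,.055)[:2] for u in[(185,182),(402,71),(470,237)]]
print(P,np.linalg.norm(P[0]-P[1]),np.linalg.norm(P[2]-P[1]),(P[0]+P[2])/2)
```

```text
[array([0.43496687, 0.18760576]), array([0.41974015, 0.36134599]), array([0.55421024, 0.37413056])] 0.17440619029261464 0.13507646995639655 [0.49458856 0.28086816]
```

The wrist view puts the crate centre at (0.495,0.28), so the shaft hangs close to the middle. Lower and release.

>>> move_arm --moves '[{"offset": [30, 1, 0], "delta_rot": [0, 0, 0], "claw": 1}, {"offset": [22, 1, 0], "delta_rot": [0, 0, 0], "claw": 1}, {"offset": [5, 0, 0], "delta_rot": [0, 0, 0], "claw": 1}, {"offset": [0, 0, 0], "delta_rot": [0, 0, 0], "claw": 1}, {"offset": [0, 0, 0], "delta_rot": [0, 0, 0], "claw": 1}, {"offset": [0, 0, 0], "delta_rot": [0, 0, 0], "claw": -0.4}, {"offset": [0, 0, 0], "delta_rot": [0, 0, 0], "claw": -0.4}, {"offset": [0, 0, 0], "delta_rot": [0, 0, 0], "claw": -0.4}, {"offset": [0, 0, 0], "delta_rot": [0, 0, 0], "claw": -0.4}, {"offset": [0, 0, 0], "delta_rot": [0, 0, 0], "claw": -0.4}, {"offset": [0, 0, 0], "delta_rot": [0, 0, 0], "claw": -0.4}, {"offset": [0, 0, 0], "delta_rot": [0, 0, 0], "claw": -0.4}]'

```text
time: 9.03
tool_pos: [0.4972, 0.2739, 0.0747]
eef_rot: [[0.0, 0.364, 0.931], [-0.0, 0.931, -0.364], [-1.0, -0.0, 0.0]]
force: [-0.6, 0.1, 0.7]
opening: 0.688
```

Run:
```python
from h import *
s,p,c=wshot("w5")
```

```text
w5 t 9.0333 pos [0.4972 0.2739 0.0747] q [ 26.3  -2.3 105.4  -0.   76.9 -42.4] F [-0.6  0.1  0.7] op 0.688
```

View pics/w5.png

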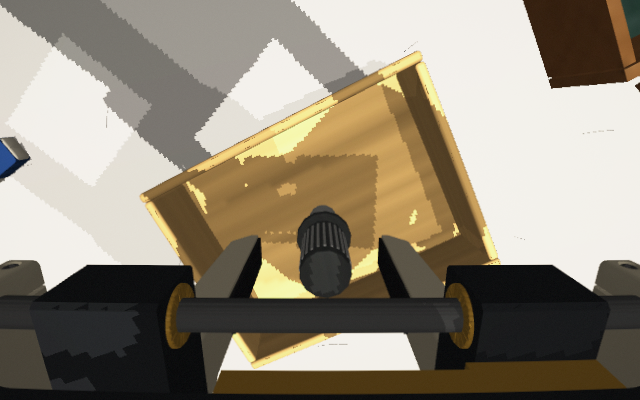

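The worn shaft stands free in the crate, upright at (325,255), clear of both fingers. I'll raise, rotate about the vertical, and travel to the rack.

>>> move_arm --moves '[{"offset": [-20, 0, 0], "delta_rot": [0, 0, 0], "claw": -1}, {"offset": [-25, 0, 0], "delta_rot": [0, 0, 0], "claw": -1}, {"offset": [-25, 0, 0], "delta_rot": [7, 0, 0], "claw": -1}, {"offset": [-25, 0, 0], "delta_rot": [7, 0, 0], "claw": -1}, {"offset": [-25, 0, 0], "delta_rot": [7, 0, 0], "claw": -1}, {"offset": [-25, 0, 0], "delta_rot": [7, 0, 0], "claw": -1}, {"offset": [-15, 0, 0], "delta_rot": [7, 0, 0], "claw": -1}, {"offset": [0, 0, 0], "delta_rot": [7, 0, 0], "claw": -1}, {"offset": [0, 0, 0], "delta_rot": [7, 0, 0], "claw": -1}, {"offset": [0, 0, 0], "delta_rot": [7, 0, 0], "claw": -1}, {"offset": [0, 0, 0], "delta_rot": [7, 0, 0], "claw": -1}]'

```text
time: 10.0
tool_pos: [0.4972, 0.2739, 0.2347]
eef_rot: [[-0.0, 0.996, 0.092], [-0.0, 0.092, -0.996], [-1.0, -0.0, 0.0]]
force: [-0.7, 0.4, 0.3]
opening: 0.996
```

Run:
```python
from h import *
s=robot.state();R=s["eef_rot"];print(R.round(3),s["tool_pos"],s["joint_positions"].round(1))
d=np.array([0.478,-.25])-s["tool_pos"][:2];print(R[:2,1]@d,R[:2,2]@d)
p=optics.get_image("scene");cv2.imwrite("pics/s6.png",cv2.resize(p["img"][80:260,190:400],None,fx=3.5,fy=3.3))
for l in("worn_shaft","worn_shaft_mid"):print([(r["xy"],r["score"]) for r in optics.place_of(p,l)])
```

```text
[[-0.     0.996  0.092]
 [-0.     0.092 -0.996]
 [-1.    -0.     0.   ]] [0.49721525 0.27391132 0.23467376] [26.3 -7.  94.7 -0.  92.3 21. ]
-0.06746758611804542 0.5199042391041728
[([328.1, 196.3], 0.62), ([248.8, 154.3], 0.47)]
[([247.4, 140.7], 0.61)]
```

View pics/s6.png

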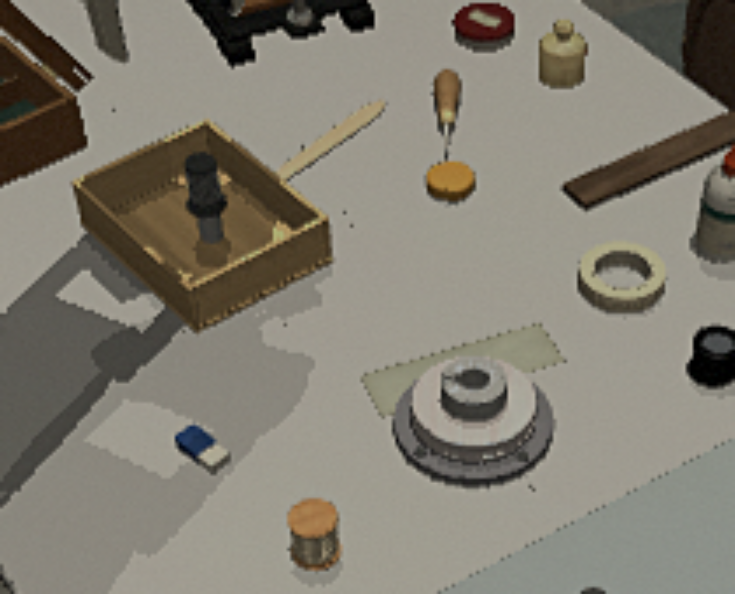

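The worn shaft stands in the crate near the centre. Now to the rack.

>>> move_arm --moves '[{"offset": [0, -4.8, 37.1], "delta_rot": [0, 0, 0], "claw": -1}, {"offset": [0, -4.8, 37.1], "delta_rot": [0, 0, 0], "claw": -1}, {"offset": [0, -4.8, 37.1], "delta_rot": [0, 0, 0], "claw": -1}, {"offset": [0, -4.8, 37.1], "delta_rot": [0, 0, 0], "claw": -1}, {"offset": [0, -4.8, 37.1], "delta_rot": [0, 0, 0], "claw": -1}, {"offset": [0, -4.8, 37.1], "delta_rot": [0, 0, 0], "claw": -1}, {"offset": [0, -4.8, 37.1], "delta_rot": [0, 0, 0], "claw": -1}, {"offset": [0, -4.8, 37.1], "delta_rot": [0, 0, 0], "claw": -1}, {"offset": [0, -4.8, 37.1], "delta_rot": [0, 0, 0], "claw": -1}, {"offset": [0, -4.8, 37.1], "delta_rot": [0, 0, 0], "claw": -1}, {"offset": [0, -4.8, 37.1], "delta_rot": [0, 0, 0], "claw": -1}, {"offset": [0, -4.8, 37.1], "delta_rot": [0, 0, 0], "claw": -1}]'

```text
time: 11.15
tool_pos: [0.4832, -0.1767, 0.2349]
eef_rot: [[0.001, 0.995, 0.103], [-0.0, 0.103, -0.995], [-1.0, 0.0, 0.0]]
force: [0.9, 0.5, 0.4]
opening: 1.0
```

>>> move_arm --moves '[{"offset": [0, -4.8, 37.1], "delta_rot": [0, 0, 0], "claw": -1}, {"offset": [0, -4.8, 37.1], "delta_rot": [0, 0, 0], "claw": -1}, {"offset": [0, 0, 0], "delta_rot": [0, 0, 0], "claw": -1}, {"offset": [0, 0, 0], "delta_rot": [0, 0, 0], "claw": -1}, {"offset": [0, 0, 0], "delta_rot": [0, 0, 0], "claw": -1}]'

```text
time: 11.57
tool_pos: [0.4814, -0.2493, 0.2345]
eef_rot: [[-0.0, 0.995, 0.101], [0.0, 0.101, -0.995], [-1.0, -0.0, -0.0]]
force: [-0.1, -0.8, -1.3]
opening: 1.0
```

Run:
```python
from h import *
s,p,c=wshot("w7")
for l in("keyed_shaft","keyed_shaft_grip","plain_spindle"):print(l,[(np.round(r["xy"],1).tolist(),round(r["score"],2)) for r in optics.place_of(p,l)][:2])
u,v=proj(c,[.480,-.266,.108])[0];print(u,v)
i=p["img"];x,y=int(u)-50,int(v)-60;print(x,y)
cv2.imwrite("pics/w7k.png",cv2.resize(i[max(y,0):y+120,x:x+120],None,fx=5,fy=5,interpolation=cv2.INTER_CUBIC))
```

```text
w7 t 11.5667 pos [ 0.4814 -0.2493  0.2345] q [-30.1 -10.2  97.6   0.   92.6 -35.9] F [-0.1 -0.8 -1.3] op 1.0
keyed_shaft [([315.3, 188.4], 0.84)]
keyed_shaft_grip [([318.4, 204.7], 0.68)]
plain_spindle [([325.4, 274.2], 0.72)]
316.9786894471454 211.90162737543787
266 151
```

View pics/w7k.png

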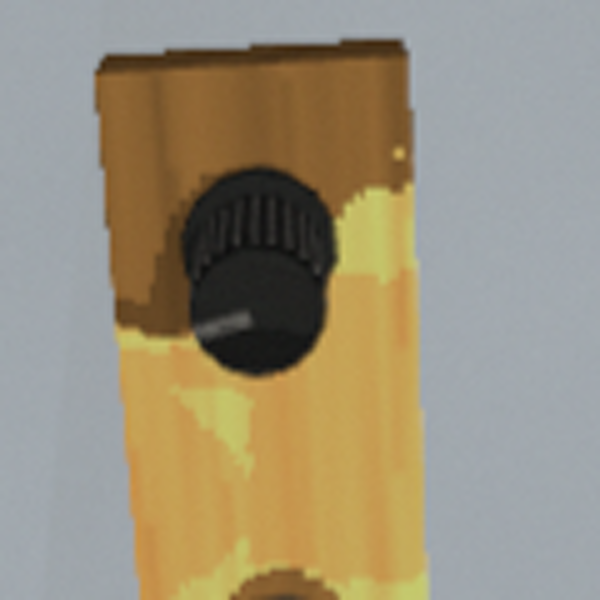

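View pics/w7.png

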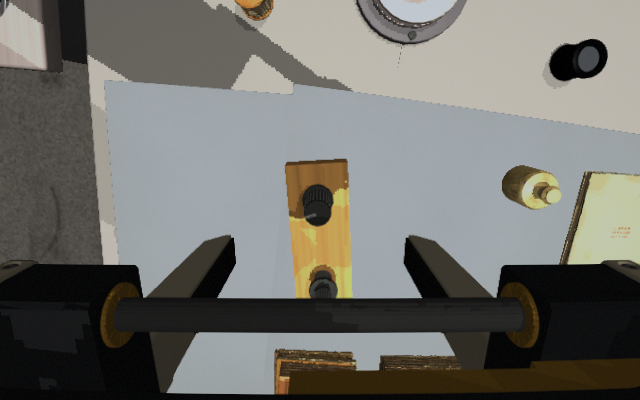

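Run:
```python
from h import *
c=ld("w7");w1=ld("w1")
f=lambda u,v:(266+u/5,151+v/5)
k=onz(c,f(258,312),.108);print(k)
print(tri([(c,np.array(f(258,312))),(w1,np.array([20+298/5,160+350/5]))]))
a=onz(c,f(193,331),.108);b=onz(c,f(250,319),.108)
print(np.degrees(np.arctan2(*(a-k)[[1,0]])),np.degrees(np.arctan2(*(a-b)[[1,0]])),np.linalg.norm(a-k))
s=robot.state();R=s["eef_rot"];d=k[:2]-s["tool_pos"][:2];print(R[:2,1]@d*1e3,R[:2,2]@d*1e3, np.degrees(np.arctan2(R[1,1],R[0,1])))
w3=ld("w3")
g=lambda u,v:(250+u/5,115+v/4.8)
for n,q in (("bore",(343,367)),("mark in",(369,290)),("mark out",(377,258)),("faceL",(209,365)),("faceR",(473,365))):print(n,onz(w3,g(*q),.06))
```

```text
[ 0.48072371 -0.26740412  0.108     ]
(array([ 0.48050071, -0.26828991,  0.10524257]), np.float64(0.3108132279362781))
-157.2049072655158 -161.7799947553541 0.01278846802261274
-2.794345858798384 18.6480785302676 5.776958294552653
bore [ 0.55743312 -0.02984271  0.06      ]
mark in [ 0.5448918 -0.019728   0.06     ]
mark out [ 0.53958594 -0.01608496  0.06      ]
faceL [ 0.54783793 -0.05320688  0.06      ]
faceR [ 0.56599812 -0.0068796   0.06      ]
```

Keyed head axis at (0.4807,-0.2676), key line ≈-159°. The bore centre (0.5574,-0.0298) agrees with the earlier estimates, keyway ≈141.5°. Descend and grip.

>>> move_arm --moves '[{"offset": [25, -2.8, 18.6], "delta_rot": [0, 0, 0], "claw": -1}, {"offset": [35, 0, 0], "delta_rot": [0, 0, 0], "claw": -0.6}, {"offset": [35, 0, 0], "delta_rot": [0, 0, 0], "claw": -0.2}, {"offset": [35, 0, 0], "delta_rot": [0, 0, 0], "claw": 0}, {"offset": [30, 0, 0], "delta_rot": [0, 0, 0], "claw": 0}, {"offset": [7, 0, 0], "delta_rot": [0, 0, 0], "claw": 0}, {"offset": [0, 0, 0], "delta_rot": [0, 0, 0], "claw": 0}, {"offset": [0, 0, 0], "delta_rot": [0, 0, 0], "claw": 0}]'

```text
time: 12.43
tool_pos: [0.4811, -0.2683, 0.0693]
eef_rot: [[0.001, 0.995, 0.099], [-0.001, 0.099, -0.995], [-1.0, 0.001, 0.001]]
force: [0.7, -0.5, 0.5]
opening: 0.548
```

Run:
```python
from h import *
s,p,c=wshot("w8")
cv2.imwrite("pics/w8k.png",cv2.resize(p["img"][190:310,250:390],None,fx=5,fy=5,interpolation=cv2.INTER_CUBIC))
```

```text
w8 t 12.4333 pos [ 0.4811 -0.2683  0.0693] q [-31.8  -4.3 107.8   0.   76.4 -37.5] F [ 0.7 -0.5  0.5] op 0.548
```

View pics/w8k.png

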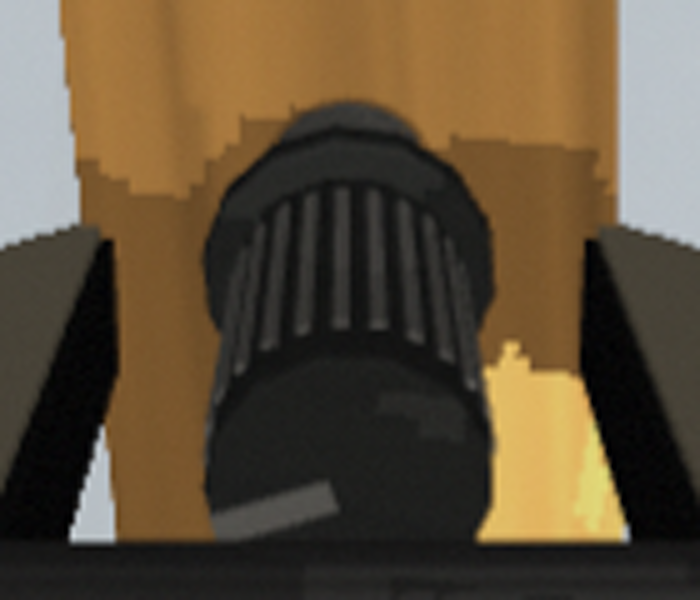

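Run:
```python
from h import *
c=ld("w8")
f=lambda u,v:(250+u/5,190+v/5)
a=onz(c,f(213,528),.108);b=onz(c,f(335,494),.108);print(a,b,np.degrees(np.arctan2(*(a-b)[[1,0]])))
a=onz(c,f(213,515),.108);b=onz(c,f(330,482),.108);print(a,b,np.degrees(np.arctan2(*(a-b)[[1,0]])))
```

```text
[ 0.46898556 -0.27309029  0.108     ] [ 0.47937033 -0.26865731  0.108     ] -156.8836472883267
[ 0.46888724 -0.27179636  0.108     ] [ 0.47882093 -0.26752472  0.108     ] -156.73158273604972
```

>>> move_arm --moves '[{"offset": [0, 0, 0], "delta_rot": [0, 0, 0], "claw": 1}, {"offset": [0, 0, 0], "delta_rot": [0, 0, 0], "claw": 1}, {"offset": [0, 0, 0], "delta_rot": [0, 0, 0], "claw": 1}, {"offset": [0, 0, 0], "delta_rot": [0, 0, 0], "claw": 1}, {"offset": [0, 0, 0], "delta_rot": [0, 0, 0], "claw": 1}, {"offset": [0, 0, 0], "delta_rot": [0, 0, 0], "claw": 1}, {"offset": [0, 0, 0], "delta_rot": [0, 0, 0], "claw": 1}, {"offset": [0, 0, 0], "delta_rot": [0, 0, 0], "claw": 1}]'

```text
time: 13.15
tool_pos: [0.4808, -0.2685, 0.0684]
eef_rot: [[0.001, 0.995, 0.098], [-0.001, 0.098, -0.995], [-1.0, 0.001, 0.001]]
force: [-0.7, 1.0, 5.5]
opening: 0.277
```

Gripped (opening 0.277 ≈ 26 mm). Needed turn: 141.5−(−157)=298.5° → −61.5° about world z, i.e. +61.5° about tool x. Lift, turning once clear.

>>> move_arm --moves '[{"offset": [-8, 0, 0], "delta_rot": [0, 0, 0], "claw": 1}, {"offset": [-20, 0, 0], "delta_rot": [0, 0, 0], "claw": 1}, {"offset": [-30, 0, 0], "delta_rot": [0, 0, 0], "claw": 1}, {"offset": [-30, 0, 0], "delta_rot": [6.8, 0, 0], "claw": 1}, {"offset": [0, 0, 0], "delta_rot": [6.8, 0, 0], "claw": 1}, {"offset": [0, 0, 0], "delta_rot": [6.8, 0, 0], "claw": 1}, {"offset": [0, 0, 0], "delta_rot": [6.8, 0, 0], "claw": 1}, {"offset": [0, 0, 0], "delta_rot": [6.8, 0, 0], "claw": 1}, {"offset": [0, 0, 0], "delta_rot": [6.9, 0, 0], "claw": 1}, {"offset": [0, 0, 0], "delta_rot": [6.9, 0, 0], "claw": 1}, {"offset": [0, 0, 0], "delta_rot": [6.9, 0, 0], "claw": 1}, {"offset": [0, 0, 0], "delta_rot": [6.8, 0, 0], "claw": 1}]'

```text
time: 14.15
tool_pos: [0.4803, -0.2683, 0.1559]
eef_rot: [[-0.0, 0.556, -0.831], [0.0, -0.831, -0.556], [-1.0, -0.0, 0.0]]
force: [0.7, 0.1, -1.2]
opening: 0.272
```

Run:
```python
from h import *
s,p,c=wshot("w9")
R=s["eef_rot"];print(R.round(3))
d=np.array([0.5574,-.0300])-s["tool_pos"][:2];print(R[:2,1]@d*1e3,R[:2,2]@d*1e3)
```

```text
w9 t 14.15 pos [ 0.4803 -0.2683  0.1559] q [-31.8  -7.7 102.6  -0.   85.   24.4] F [ 0.7  0.1 -1.2] op 0.272
[[-0.     0.556 -0.831]
 [ 0.    -0.831 -0.556]
 [-1.    -0.     0.   ]]
-155.1096378358934 -196.64755709720907
```

View pics/w9.png

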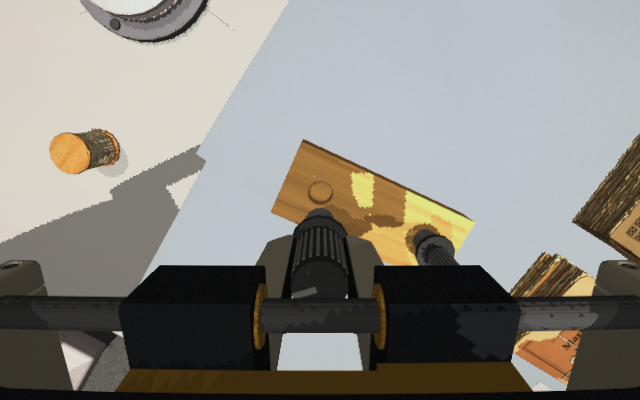

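>>> move_arm --moves '[{"offset": [0, -22.2, -28.1], "delta_rot": [0, 0, 0], "claw": 1}, {"offset": [0, -22.2, -28.1], "delta_rot": [0, 0, 0], "claw": 1}, {"offset": [0, -22.2, -28.1], "delta_rot": [0, 0, 0], "claw": 1}, {"offset": [0, -22.2, -28.1], "delta_rot": [0, 0, 0], "claw": 1}, {"offset": [0, -22.2, -28.1], "delta_rot": [0, 0, 0], "claw": 1}, {"offset": [0, -22.2, -28.1], "delta_rot": [0, 0, 0], "claw": 1}, {"offset": [0, -21.9, -28.0], "delta_rot": [0, 0, 0], "claw": 1}, {"offset": [0, 0, 0], "delta_rot": [0, 0, 0], "claw": 1}, {"offset": [0, 0, 0], "delta_rot": [0, 0, 0], "claw": 1}, {"offset": [0, 0, 0], "delta_rot": [0, 0, 0], "claw": 1}]'

```text
time: 15.03
tool_pos: [0.5559, -0.0298, 0.1557]
eef_rot: [[-0.0, 0.563, -0.826], [-0.0, -0.826, -0.563], [-1.0, -0.0, 0.001]]
force: [0.7, -0.8, -1.7]
opening: 0.281
```

Run:
```python
from h import *
s,p,c=wshot("w10")
R=s["eef_rot"];print(R.round(3))
d=np.array([0.5574,-.0300])-s["tool_pos"][:2];print(R[:2,1]@d*1e3,R[:2,2]@d*1e3)
cv2.imwrite("pics/w10h.png",cv2.resize(p["img"][130:310,240:400],None,fx=4,fy=3.3,interpolation=cv2.INTER_CUBIC))
for n in("scene","side"):
    q=optics.get_image(n);cv2.imwrite(f"pics/{n}10.png",cv2.resize(q["img"][110:240,250:400],None,fx=5,fy=4.5,interpolation=cv2.INTER_CUBIC))
```

```text
w10 t 15.0333 pos [ 0.5559 -0.0298  0.1557] q [ -5.7  -6.8 101.9  -0.   84.9  50. ] F [ 0.7 -0.8 -1.7] op 0.281
[[-0.     0.563 -0.826]
 [-0.    -0.826 -0.563]
 [-1.    -0.     0.001]]
0.982336678207108 -1.122495844613589
```

View pics/w10h.png

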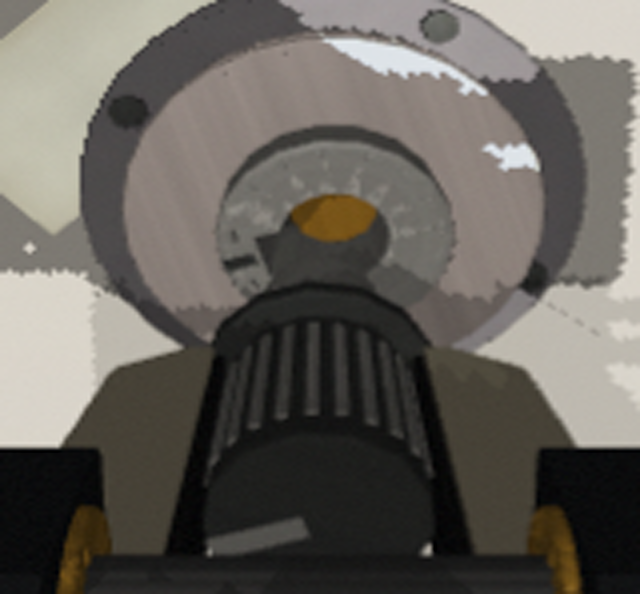

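View pics/scene10.png

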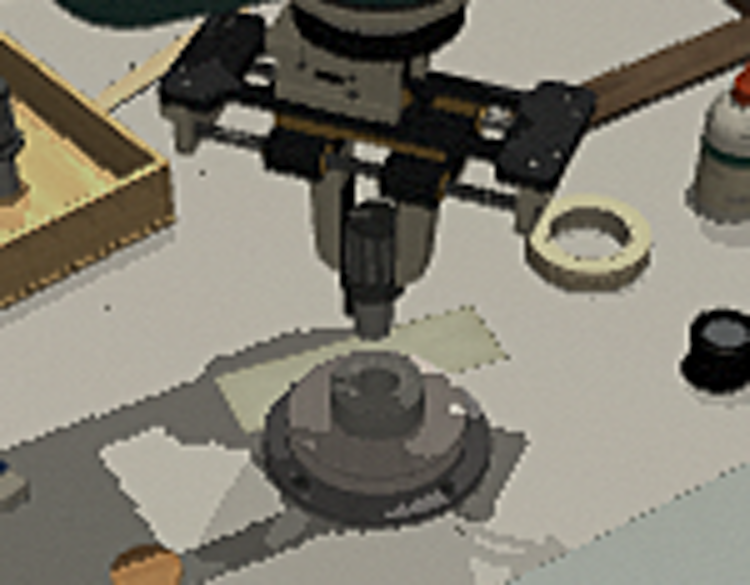

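View pics/side10.png

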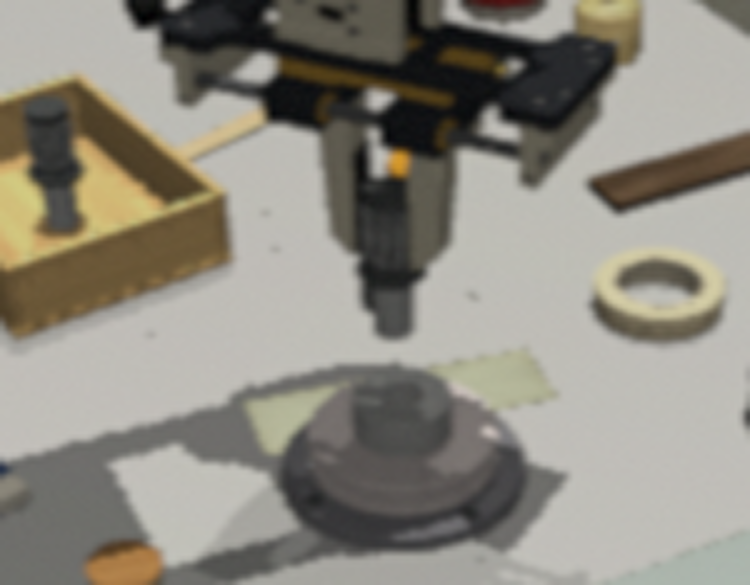

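Run:
```python
from h import *
c=ld("w10")
f=lambda u,v:(240+u/4,130+v/3.3)
s=robot.state();R=s["eef_rot"];T=s["tool_pos"]
def tl(X): return ((X-T)@R*1e3).round(1)
L=onz(c,f(215,225),.06);Rr=onz(c,f(453,225),.06);top=onz(c,f(334,140),.06)
print("face",tl(L),tl(Rr),tl(top))
L=onz(c,f(213,340),.0567+.0875);print
zc=T[2]-.0524+.046
for z in(zc,):
    print("collar",tl(onz(c,f(213,340),z)),tl(onz(c,f(428,340),z)))
print("head",tl(onz(c,f(205,500),T[2]-.0524+.092)),tl(onz(c,f(433,500),T[2]-.0524+.092)),"front",tl(onz(c,f(319,432),T[2]-.0524+.092)))
print("base",tl(onz(c,f(80,200),.008)),tl(onz(c,f(586,200),.008)))
print("bore proj",proj(c,[.5574,-.03,.06]),"mark",tl(onz(c,f(225,265),.06)),tl(onz(c,f(255,258),.06)))
```

```text
face [ 95.7 -23.2  -4.2] [95.7 26.1 -4.3] [ 95.7   1.3 -25.8]
collar [  6.4 -16.6  -7.8] [ 6.4 13.6 -7.9]
head [-39.6 -14.   -3.1] [-39.6  10.6  -3.2] front [-39.6  -1.7 -12.9]
base [147.7 -60.6   2.1] [147.7  64.2   1.8]
bore proj [[322.13833929 201.15180442]] mark [ 95.7 -21.3   6.3] [ 95.7 -15.    4.5]
```

Run:
```python
from h import *
s=robot.state();R=s["eef_rot"];print(s["tool_pos"],R.round(3))
d=np.array([0.5574,-.0302])-s["tool_pos"][:2];print(R[:2,1]@d*1e3,R[:2,2]@d*1e3,s["time"])
```

```text
[ 0.5558581  -0.03066385  0.15569563] [[-0.     0.561 -0.828]
 [-0.    -0.828 -0.561]
 [-1.     0.     0.   ]]
0.4805806291158897 -1.5367655984163444 15.1833
```

Run:
```python
from h import *
K,d,R,t=ld("w10")
p=optics.get_image("wrist");M=np.array(p["tool_from_camera"]);print(M.round(4),p["camera_matrix"][0])
Rt=(M[:3,:3]@R).T; print(Rt.round(4))  # tool rot
T=-R.T@t - Rt@M[:3,3]; print("T",T)
f=lambda u,v:(240+u/4,130+v/3.3)
c=(K,d,R,t)
for n,uv,z in(("L",(215,225),.06),("R",(453,225),.06),("hL",(205,500),T[2]+.0396),("hR",(433,500),T[2]+.0396)):
    X=onz(c,f(*uv),z);print(n,f(*uv),((X-T)@Rt*1e3).round(2))
s=robot.state();cv2.imwrite("pics/w11.png",p["img"])
print(s["tool_pos"],np.abs(cv2.imread("pics/w10.png").astype(int)-p["img"]).mean())
```

```text
[[ 1.100e-03 -2.673e-01  9.636e-01 -1.668e-01]
 [ 1.000e+00 -2.000e-04 -1.100e-03 -1.100e-03]
 [ 5.000e-04  9.636e-01  2.673e-01 -7.400e-02]
 [ 0.000e+00  0.000e+00  0.000e+00  1.000e+00]] [328.14794156   0.         319.27959428]
[[-5.000e-04  5.632e-01 -8.263e-01]
 [-3.000e-04 -8.263e-01 -5.632e-01]
 [-1.000e+00 -0.000e+00  5.000e-04]]
T [ 0.5559217  -0.02981809  0.1556582 ]
L (293.75, 198.1818181818182) [ 95.66 -22.52  -3.73]
R (353.25, 198.1818181818182) [95.65 26.75 -3.72]
hL (291.25, 281.5151515151515) [-39.6  -13.37  -2.61]
hR (348.25, 281.5151515151515) [-39.6   11.29  -2.61]
[ 0.55588577 -0.03065834  0.15569164] 2.4948333333333332
```

The per-picture calibration wobbles by about 1.5 mm, so I'll use differences measured within one picture. The hub lies ≈+3.2 mm (y) and −0.9 mm (z) from the shaft. I'll apply part of that, lower to just above the face and look again.

>>> move_arm --moves '[{"offset": [20, 1, -0.9], "delta_rot": [0, 0, 0], "claw": 1}, {"offset": [14, 1, 0], "delta_rot": [0, 0, 0], "claw": 1}, {"offset": [0, 0, 0], "delta_rot": [0, 0, 0], "claw": 1}, {"offset": [0, 0, 0], "delta_rot": [0, 0, 0], "claw": 1}, {"offset": [0, 0, 0], "delta_rot": [0, 0, 0], "claw": 1}, {"offset": [0, 0, 0], "delta_rot": [0, 0, 0], "claw": 1}]'

```text
time: 15.73
tool_pos: [0.5583, -0.0309, 0.1226]
eef_rot: [[0.001, 0.561, -0.828], [-0.0, -0.828, -0.561], [-1.0, 0.001, -0.001]]
force: [-1.0, -0.4, -2.0]
opening: 0.273
```

Run:
```python
from h import *
s,p,c=wshot("w12")
cv2.imwrite("pics/w12h.png",cv2.resize(p["img"][150:300,250:390],None,fx=5,fy=4,interpolation=cv2.INTER_CUBIC))
for n in("scene","side"):
    q=optics.get_image(n);cv2.imwrite(f"pics/{n}12.png",cv2.resize(q["img"][140:230,280:380],None,fx=6,fy=6,interpolation=cv2.INTER_CUBIC))
```

```text
w12 t 15.7333 pos [ 0.5583 -0.0309  0.1226] q [ -5.8  -5.5 103.8   0.   81.6  50.1] F [-1.  -0.4 -2. ] op 0.273
```

View pics/w12h.png

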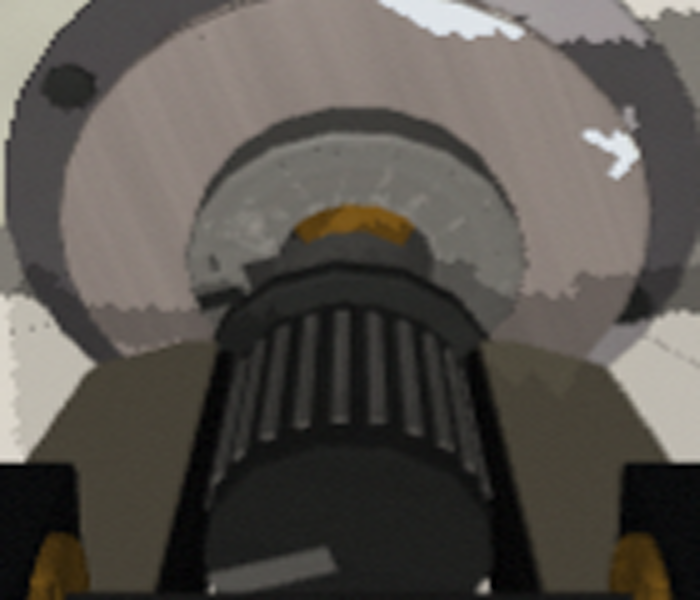

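View pics/scene12.png

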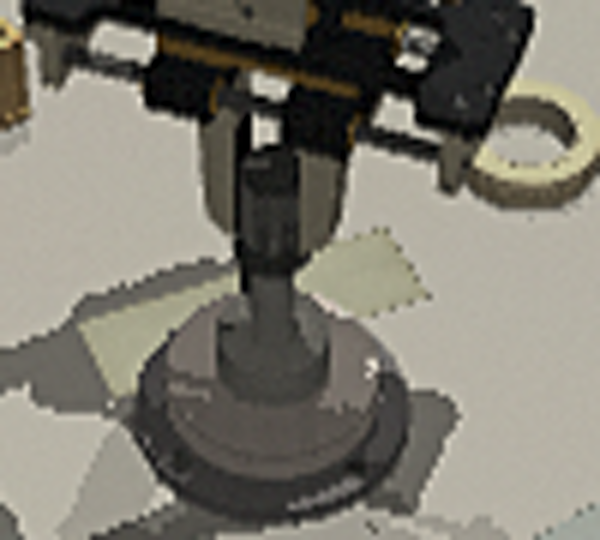

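View pics/side12.png

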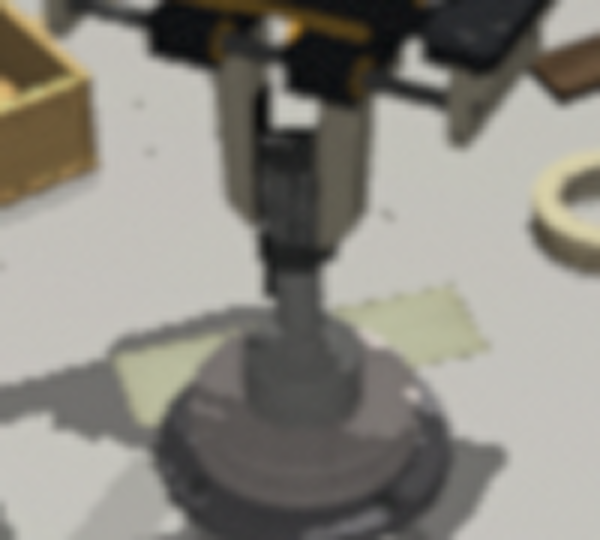

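Run:
```python
from h import *
K,d,R,t=c=ld("w12")
T=np.array([.5583,-.0309,.1226]);Rt=np.array([[0,.561,-.828],[0,-.828,-.561],[-1,0,0]])
f=lambda u,v:(250+u/5,150+v/4)
for n,uv,z in(("L",(188,245),.06),("R",(523,245),.06),("top",(357,133),.06),("mark",(205,302),.06),("hL",(205,530),T[2]+.0396),("hR",(491,530),T[2]+.0396),("hfront",(348,443),T[2]+.0396),("cL",(213,330),T[2]-.0064),("cR",(487,330),T[2]-.0064),("cfront",(349,264),T[2]-.0124),("base top?",(6,200),.008)):
    X=onz(c,f(*uv),z);print(n,((X-T)@Rt*1e3).round(2))
```

```text
L [ 62.6  -24.48  -2.74]
R [62.6  24.56 -2.73]
top [ 62.6    0.23 -23.68]
mark [ 62.6  -22.25   8.31]
hL [-39.6  -13.5   -2.12]
hR [-39.6   11.27  -2.12]
hfront [-39.6   -1.11 -12.44]
cL [  6.4  -16.29  -7.63]
cR [ 6.4  14.56 -7.63]
cfront [ 12.4   -0.97 -15.44]
base top? [114.6  -61.93   2.9 ]
```

Within this picture the remaining offset is Δy≈+1.0 mm. The keyway mark and key line agree in the tool frame (162.6° vs 162.7°). Insert the nose.

>>> move_arm --moves '[{"offset": [6, 1, 0], "delta_rot": [0, 0, 0], "claw": 1}, {"offset": [5, 0, 0], "delta_rot": [0, 0, 0], "claw": 1}, {"offset": [4, 0, 0], "delta_rot": [0, 0, 0], "claw": 1}, {"offset": [4, 0, 0], "delta_rot": [0, 0, 0], "claw": 1}, {"offset": [2, 0, 0], "delta_rot": [0, 0, 0], "claw": 1}, {"offset": [0, 0, 0], "delta_rot": [0, 0, 0], "claw": 1}]'

```text
time: 16.38
tool_pos: [0.5583, -0.0316, 0.0999]
eef_rot: [[-0.001, 0.561, -0.828], [0.0, -0.828, -0.561], [-1.0, -0.001, 0.001]]
force: [0.0, -0.9, -2.0]
opening: 0.274
```

>>> move_arm --moves '[{"offset": [3, 0, 0], "delta_rot": [0, 0, 0], "claw": 1}, {"offset": [3, 0, 0], "delta_rot": [0, 0, 0], "claw": 1}, {"offset": [2, 0, 0], "delta_rot": [0, 0, 0], "claw": 1}, {"offset": [0, 0, 0], "delta_rot": [0, 0, 0], "claw": 1}]'

```text
time: 16.72
tool_pos: [0.5583, -0.0316, 0.0921]
eef_rot: [[-0.001, 0.561, -0.828], [0.0, -0.828, -0.561], [-1.0, -0.0, 0.0]]
force: [0.2, -0.4, -1.1]
opening: 0.275
```

The key has entered (lower end ≈20 mm below the face, no contact force). Continue down to the pad and home.

>>> move_arm --moves '[{"offset": [4, 0, 0], "delta_rot": [0, 0, 0], "claw": 1}, {"offset": [4, 0, 0], "delta_rot": [0, 0, 0], "claw": 1}, {"offset": [3, 0, 0], "delta_rot": [0, 0, 0], "claw": 1}, {"offset": [2, 0, 0], "delta_rot": [0, 0, 0], "claw": 1}, {"offset": [2, 0, 0], "delta_rot": [0, 0, 0], "claw": 1}, {"offset": [2, 0, 0], "delta_rot": [0, 0, 0], "claw": 1}, {"offset": [0, 0, 0], "delta_rot": [0, 0, 0], "claw": 1}]'

```text
time: 17.3
tool_pos: [0.5585, -0.0316, 0.0756]
eef_rot: [[-0.0, 0.561, -0.828], [0.0, -0.828, -0.561], [-1.0, -0.0, -0.0]]
force: [-1.4, 1.2, 4.7]
opening: 0.276
```

>>> move_arm --moves '[{"offset": [1.5, 0, 0], "delta_rot": [0, 0, 0], "claw": 1}, {"offset": [1, 0, 0], "delta_rot": [0, 0, 0], "claw": 1}, {"offset": [0.5, 0, 0], "delta_rot": [0, 0, 0], "claw": 1}, {"offset": [0, 0, 0], "delta_rot": [0, 0, 0], "claw": 1}, {"offset": [0, 0, 0], "delta_rot": [0, 0, 0], "claw": 1}]'

```text
time: 17.72
tool_pos: [0.5586, -0.0316, 0.0728]
eef_rot: [[0.0, 0.561, -0.828], [0.0, -0.828, -0.561], [-1.0, 0.0, -0.0]]
force: [-1.8, 0.5, 5.2]
opening: 0.275
```

>>> move_arm --moves '[{"offset": [0.7, 0, 0], "delta_rot": [0, 0, 0], "claw": 1}, {"offset": [0.5, 0, 0], "delta_rot": [0, 0, 0], "claw": 1}, {"offset": [0, 0, 0], "delta_rot": [0, 0, 0], "claw": 1}, {"offset": [0, 0, 0], "delta_rot": [0, 0, 0], "claw": 1}, {"offset": [0, 0, 0], "delta_rot": [0, 0, 0], "claw": 1}]'

```text
time: 18.13
tool_pos: [0.5587, -0.0316, 0.0724]
eef_rot: [[0.001, 0.561, -0.828], [0.0, -0.828, -0.561], [-1.0, 0.0, -0.0]]
force: [-6.6, 1.3, 13.5]
opening: 0.27
```

Run:
```python
from h import *
s,p,c=wshot("w14")
cv2.imwrite("pics/w14h.png",cv2.resize(p["img"][150:310,230:410],None,fx=4,fy=3.5,interpolation=cv2.INTER_CUBIC))
q=optics.get_image("side");cv2.imwrite("pics/side14.png",cv2.resize(q["img"][140:230,270:390],None,fx=6,fy=6,interpolation=cv2.INTER_CUBIC))
```

```text
w14 t 18.1333 pos [ 0.5587 -0.0316  0.0724] q [ -5.8  -3.3 106.5   0.   76.7  50. ] F [-6.6  1.3 13.5] op 0.27
```

View pics/w14h.png

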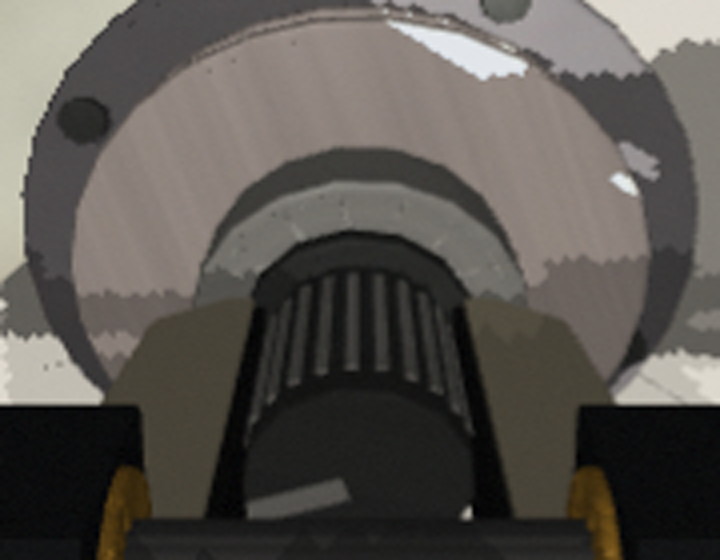

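View pics/side14.png

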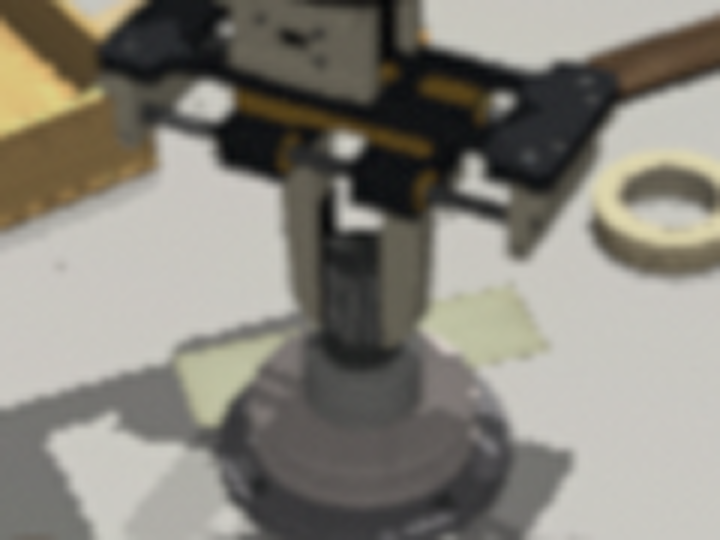

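The collar sits on the hub face, TCP at the predicted home height, and the force rose past the spring's 7.2 N to 13.5 N. Settle and do final checks.

>>> move_arm --moves '[{"offset": [0, 0, 0], "delta_rot": [0, 0, 0], "claw": 1}, {"offset": [0, 0, 0], "delta_rot": [0, 0, 0], "claw": 1}, {"offset": [0, 0, 0], "delta_rot": [0, 0, 0], "claw": 1}, {"offset": [0, 0, 0], "delta_rot": [0, 0, 0], "claw": 1}, {"offset": [0, 0, 0], "delta_rot": [0, 0, 0], "claw": 1}, {"offset": [0, 0, 0], "delta_rot": [0, 0, 0], "claw": 1}]'

```text
time: 18.73
tool_pos: [0.5587, -0.0316, 0.0724]
eef_rot: [[0.0, 0.561, -0.828], [-0.0, -0.828, -0.561], [-1.0, 0.0, -0.0]]
force: [-7.3, 1.5, 14.2]
opening: 0.275
```

Run:
```python
from h import *
p=optics.get_image("scene");cv2.imwrite("pics/s15.png",p["img"])
for l in("plain_spindle","worn_shaft_mid","keyed_shaft_grip"):print(l,[(np.round(r["xy"],1).tolist(),round(r["score"],2)) for r in optics.place_of(p,l)][:2])
s=robot.state();print(s["time"],s["tool_pos"],s["force"],s["opening"])
```

```text
plain_spindle [([390.9, 314.4], 0.63), ([368.7, 303.3], 0.37)]
worn_shaft_mid [([247.9, 141.5], 0.71)]
keyed_shaft_grip [([327.2, 188.3], 0.53), ([322.5, 207.0], 0.36)]
18.9333 [ 0.55870948 -0.03159616  0.07247198] [-6.98669344  1.50005349 13.2164019 ] 0.27809539454007987
```

View pics/s15.png

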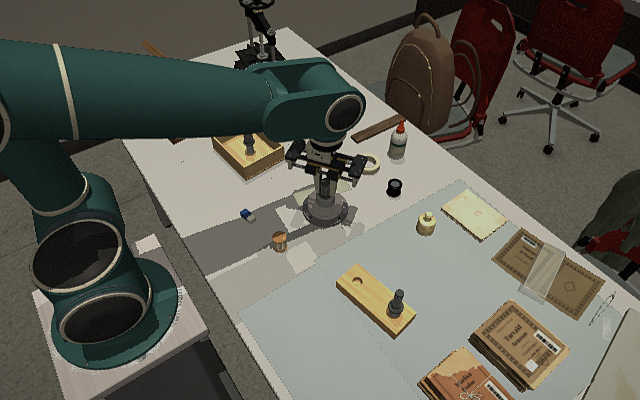

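The spindle is unmoved at (391,315), the worn shaft is in the crate at (248,142), and the keyed shaft is held down in the hub at (325,195). Readings are steady, so I'll hand in.

```bash
python3 -c "
from plant import order
print(order.finish_job())"
```

```text
the job is handed in; nothing more can be done
None
```

The job is handed in with the keyed shaft pressed home in the hub and still gripped by its head. The hand-in gave no verdict.

- **Worn shaft:** I pulled it from the hub and released it in the crate. The last picture shows it standing upright there, near the middle.
- **Keyed shaft:** I lifted it from the rack and turned it about 61.5° to match the keyway mark before inserting it. The key went in on the first try, so no searching turn was needed.
- **Final hold:** The tool was at z = 0.0724 m, which puts the shaft's lower end 40 mm below the hub's face. The upward push was 13–14 N, more than the spring's 7.2 N, so the collar is bearing on the hub. The grip opening was 0.275, about 26 mm and equal to the head's diameter, and readings were steady at 18.9 s.
- **Rack and table:** The spindle shows at the same place as at the start, and nothing else on the table looks moved.

**What disagreed:**
- The wrist camera's calibration shifted by 1–2 mm between pictures, so I did the last alignment from differences within a single picture.
- A side force of about 7 N remained while the shaft was pressed home, from a small sideways offset of the grip. The shaft still looked upright and seated.
- The shaft detector's top match for the worn shaft was the hub once, at a score of 0.62. I relied on the pictures there.

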